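Secure a drawbar pin with its hairpin spring clip

TASK

Push the drawbar pin fully home through the coupling, then take the hairpin spring clip out of its wooden block and push it, coil up, down over the pin's groove just outside the lug until it snaps on and the pin sits in the clip's pocket. Be gentle: the coupling is sprung and gives under the push, so push on by feel until the clip snaps, never press hard on it (well under 30 N), ease off before letting go, and leave the other things on the table where they are.

Things in the scene. Friction and masses are not known exactly. Their poses are not given: they have to be found in the camera images.
- coupling_base: Fixed steel base plate, 130 x 116 x 8 mm, with four springs that carry the coupling; origin at the centre of its underside, axes as the coupling's. Pressed from above, the coupling starts to sink at 1 N, then sinks straight down about 1.4 mm per newton, at most 30 mm (22 N), and springs back, damped. It cannot move sideways.
- coupling: Grey steel clevis on the springs: plate 110 x 106 mm, two lugs 10 mm thick, 40 mm wide, outer faces at y = +35 and -35 mm, tops 20 mm above the pin axis; between them the dark eye of a short drawbar pointing to +x. Origin: centre of the plate's underside, 42 mm above the table when unloaded. Pin axis: along y, 69 mm above the origin.
- pin_head (a point): Centre of the outer face of the pin's head, a steel disc 36 mm across, 10 mm thick, on the coupling's +y side. The 20 mm pin slides along the coupling's y (4 N friction); it starts 18 to 38 mm pulled out to +y. Pushed towards -y it meets a stop (rubber washer): home, this point at y = +46 mm in the coupling's frame.
- groove (a point): On the pin's axis, middle of the groove near its plain end, 89 mm from the head's outer face: 14 mm across, 8 mm long, between the 20 mm shank and a bevelled 20 mm end collar. Inside the -y lug until the pin is home, then 8 mm outside its face (y = -43 mm in the coupling's frame). The clip does not go over the 20 mm parts.
- clip: Hairpin spring clip of 4.4 mm steel wire, 90 mm high, 30 mm wide, about 70 g, upright in the block, coil up. Origin: middle of the pocket where the groove must sit (13.6 mm wide). z up to the coil, x across the legs, y square to their plane (along the pin when fitted, either way round). 9 mm below the origin: throat of 10 mm; tips 23 mm below: 21 mm gap. Legs spread, then snap at about 8 to 14 N.
- clip_coil (a point): centre of the clip's coil, the part to hold: 24 mm in diameter across the clip's x axis, 13.5 mm thick along its y axis, on the clip's z axis 52 mm above the clip's origin. Axes as the clip's.
- clip_block: fixed hardwood block 62 x 36 x 42 mm, origin at the centre of its underside, with a slot 36 mm long (along its x) and 7.5 mm wide from its top, floor 10 mm above the table, in which the clip stands.
- tape_measure: yellow tape measure, bystander, loose, 36 x 77 x 62 mm, origin under its centre.
- tape_1: roll of masking tape lying flat, bystander, loose, 104 mm across, 25 mm high, origin under its centre.
- block_a: pine off-cut 45 x 90 x 38 mm, bystander, loose, origin under its centre.
- bit_case: flat green plastic case, bystander, loose, 79 x 115 x 28 mm, origin under its centre.

How it is judged:
On the way, in this order (a step that is already met when the one before it is completed fails the run):
1. the pin is fully home (head within 2 mm of its stop) (y of pin_head in the frame of coupling below 0.048 m), for 0.2 s.
2. the clip has snapped on: its pocket is within 3.5 mm of the groove's centre (distance between clip and groove below 0.0035 m), for 0.2 s.
At the end, for the whole second after the job is handed in: The pin is home within 2.5 mm of its stop, the clip is snapped on with its pocket within 3.5 mm of the groove's centre and its y axis within 0.5 rad of the pin's, and it is released and at rest (y of pin_head in the frame of coupling below 0.0485 m and distance between clip and groove below 0.0035 m and angle between the y axis of clip and the y axis of coupling, either way round below 0.5 rad and linear speed of clip below 0.03 m/s and contact force between the fingers and clip below 0.1 N); the robot touches nothing.
It fails at once if the clip is pressed on the coupling or its pin with more than 30 N (contact force between clip and coupling above 30 N).
It fails at once if the robot presses on the coupling or its pin with more than 30 N (contact force between any of the fingers, the arm and coupling above 30 N).
It fails at once if a loose bystander is moved by more than 30 mm (distance of any of tape_measure, tape_1, block_a, bit_case from where it was at the start of the episode above 0.03 m).
It also fails if it takes over 53 s, if anything falls off the work surface, if the arm or the gripper's body presses on something with over 40 N, if the wrist force passes 120 N, or if a joint passes its speed limit or range.

ROBOT

A 6-joint arm with a two-finger parallel gripper is mounted at the origin on a cart in front of the work surface, level with it; the furniture and walls round the work are solid. World frame = base frame: x ahead of the robot, y to its left, z up, the work surface at z = 0. Lengths are in m, angles in rad, forces in N, time in s.
With the tool pointing down it reaches from about 0.325 to 0.9 m from the base axis. Payload 6.1 kg.
Tool frame: the origin (TCP) lies midway between the tips of the shut fingers; the grasp point (between the pads) lies 19 mm behind it; x points along the fingers, y is the direction in which the jaws open and shut, and the axes are right-handed (so a half turn about x gives the same grasp; the last joint's range is limited). The gripper opens to 85 mm and grips with 20 to 120 N. Pads are 22 mm wide; open, the fingers measure 114 mm over their backs; the gripper's body (76 mm by 85 mm) begins 54 mm behind the grasp point. The pads swing forward as they close: fully open they stand 13 mm farther back than shut.
Start: joints at [-1.325, 0.22, 1.526, -0, 1.395, -0.126], TCP at [0.227, -0.582, 0.201] pointing down, gripper open.
Joint ranges: [-2.98, 2.98], [-0.91, 2.08], [0.09, 2.57], [-1.24, 4.39], [0.2, 2.65], [-2.68, 2.68]. Speed limits (rad/s): [2.57, 2.57, 3.01, 3.14, 3.14, 3.14].

INTERFACE

Orientations are given as [roll, pitch, yaw] about the fixed x, y, z axes, in that order (R = Rz(yaw) Ry(pitch) Rx(roll)).
In Python, from plant import movep, move_l, set_joints, gripper_to, hold, inverse_kinematics, observe, get_image, get_calibration, Unreachable, job_done gives the robot as it stands. Calls block until the motion is done:
- movep(position, orientation): joint-space move of the TCP to a pose.
- move_l(position, feed=0.15, rotation=None, max_force=None): straight line of the TCP; rotation=None keeps the orientation; feed is the mean speed in m/s. With max_force (N) it stops when the force on the tool has changed by that much, and returns True; else False.
- set_joints(angles): joint-space move.
- gripper_to(opening, f_grip=None): finger opening in m; f_grip is the grip in N (None keeps the last); returns when the fingers have stopped.
- hold(seconds).
- inverse_kinematics(position, orientation): joint angles nearest the present ones, or None.
- observe(): the state.
- get_image(name): name is "side" or "top" or "wrist"; returns (picture, depth): 384x512x3 uint8, red, green, blue; 384x512 float32, m along the optical axis (not along the pixel's ray), 0 where there is no reading.
- get_calibration(name): a dict with "intrinsics" (3x3 intrinsics, pixels), "world_from_camera" (4x4, takes a point from camera to world coordinates). Camera axes: x right, y down, z forward; pixel columns grow to the right and rows downward; lengths in m; the calibration is good to about 2 mm. A picture is of the moment at which its call begins: read the wrist's pose just before it. get_calibration takes no time and is no camera call; for the wrist camera it gives the pose at the moment of the call.
A pose or a line that the arm cannot do raises Unreachable and nothing moves.
- job_done(): hands the job in, once; it reports no verdict.
The state is a dict: "time_s": time; "q": joint angles; "joint_velocities": joint speeds; "joint_torque": joint torques, N m; "eef_pos": TCP position; "tcp_rot": TCP orientation; "ft_force": force on the tool from outside, world axes, zero at the start; "torque": the same for the moment, N m; "opening": finger opening in m.
Only numpy, scipy, OpenCV 4.12 (cv2) and the standard library are available. Lean on these libraries where they do the work, as an engineer would, in place of code of your own. Each camera call takes 0.05 s, during which the arm holds its last target. There are 200 camera calls.

## Working session

There is one attempt and no reset: what is moved stays moved. The work goes in short steps, each a Python script; the robot and the scene stay as the last script left them, time stands still between calls to the robot, and variables do not carry over. Pictures are saved under pics/ and viewed, about 8 in all and at most 12, crops included, and the job is handed in when it is done.

```bash
ls; mkdir -p pics; python3 - <<'E'
from plant import *
import cv2,numpy as np
for n in ("side","top"):
    im,d=get_image(n); c=get_calibration(n)
    cv2.imwrite(f"pics/{n}0.png",im[:,:,::-1]); np.savez(f"{n}0.npz",im=im,d=d,K=c["intrinsics"],T=c["world_from_camera"])
    print(n,c["intrinsics"].round(1).tolist() if hasattr(c["intrinsics"],"round") else c["intrinsics"],np.round(c["world_from_camera"],3).tolist(),(d>0).mean())
o=observe();print(o["time_s"],o["eef_pos"],o["tcp_rot"],o["ft_force"])
E
```

```text
pics
side [[423.0, 0.0, 253.9], [0.0, 423.0, 192.5], [0.0, 0.0, 1.0]] [[-0.944, -0.13, 0.303, 0.259], [-0.329, 0.444, -0.834, 0.902], [-0.026, -0.887, -0.462, 0.555], [0.0, 0.0, 0.0, 1.0]] 0.996368408203125
top [[382.9, 0.0, 260.3], [0.0, 382.9, 189.3], [0.0, 0.0, 1.0]] [[-0.009, -0.994, 0.112, 0.423], [-1.0, 0.012, 0.024, 0.05], [-0.025, -0.111, -0.993, 1.171], [0.0, 0.0, 0.0, 1.0]] 0.9958292643229166
0.1 [ 0.22692879 -0.58170516  0.19968444] [-1.70594579  1.56902174  1.80745497] [-0.21218532 -0.1640085   0.01047018]
```

View pics/side0.png

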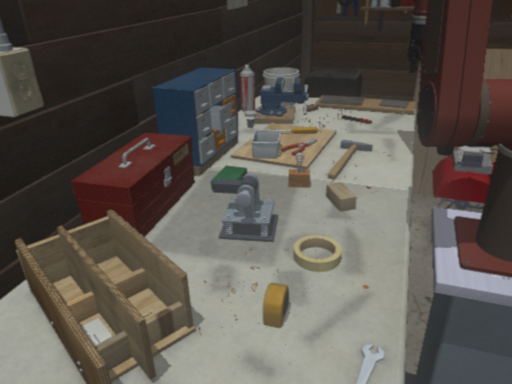

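View pics/top0.png

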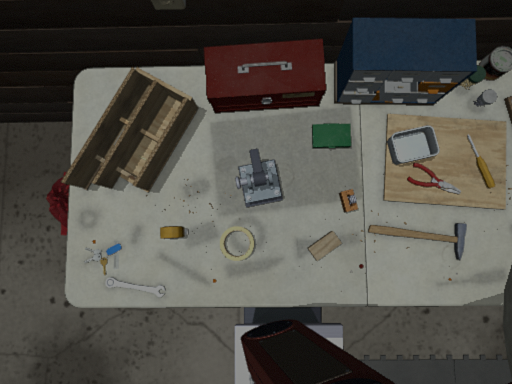

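Side view: the coupling is at about (249,210), with the clip in its block at (299,172). Top view: the coupling is at (260,180), the pin head points left (+y) at (240,183), and the clip block is at (349,201).

```bash
cat > h.py <<'E'
import numpy as np,cv2
from plant import *
def cloud(d,K,T):
    v,u=np.mgrid[:d.shape[0],:d.shape[1]]
    p=np.stack([(u-K[0,2])/K[0,0]*d,(v-K[1,2])/K[1,1]*d,d],-1)
    P=p@T[:3,:3].T+T[:3,3]; P[d<=0]=np.nan
    return P
def rect(P,m):
    q=P[m][:,:2]; c,s,a=cv2.minAreaRect((q*1000).astype(np.float32)); return np.round(c,1),np.round(s,1),round(a,1),len(q),np.round(np.median(P[m],0),4)
def shot(n,tag):
    c=get_calibration(n); im,d=get_image(n); cv2.imwrite(f"pics/{tag}.png",im[:,:,::-1])
    K,T=np.array(c["intrinsics"]),np.array(c["world_from_camera"])
    np.savez(tag+".npz",im=im,d=d,K=K,T=T); return im,d,K,T
E
python3 - <<'E'
from h import *
for n in("top","side"):
    f=np.load(n+"0.npz");P=cloud(f["d"],f["K"],f["T"]);z=P[...,2]
    print(n)
    vv,uu=np.mgrid[:384,:512]
    box=lambda u0,u1,v0,v1:(uu>=u0)&(uu<u1)&(vv>=v0)&(vv<v1)
    B=box(228,295,145,215) if n=="top" else box(215,285,170,245)
    C=box(335,362,185,215) if n=="top" else box(285,314,145,190)
    for lo,hi in((.004,.016),(.045,.062),(.10,.122),(.124,.15)):
        m=B&(z>lo)&(z<hi)
        if m.sum()>3: print("coup",lo,hi,*rect(P,m))
    for lo,hi in((.036,.047),(.055,.13)):
        m=C&(z>lo)&(z<hi)
        if m.sum()>3: print("clip",lo,hi,*rect(P,m), P[m][:,2].max())
import plant
c=get_calibration("wrist");T=np.array(c["world_from_camera"]);o=observe()
print(np.round(T,3).tolist(),np.round(c["intrinsics"],1).tolist())
from scipy.spatial.transform import Rotation as R
Rt=R.from_euler("xyz",o["tcp_rot"]).as_matrix();print(Rt.round(3).tolist(),(Rt.T@(T[:3,3]-o["eef_pos"])).round(3),(Rt.T@T[:3,:3]).round(3).tolist())
for nm,(u0,u1,v0,v1) in dict(a=(228,310,140,215),b=(335,365,183,218)).items():
    pass
im=np.load("top0.npz")["im"];s=np.load("side0.npz")["im"]
a=cv2.resize(im[140:220,225:365],None,fx=5,fy=5,interpolation=2);b=cv2.resize(s[145:245,210:320],None,fx=2,fy=2)
cv2.imwrite("pics/crop1.png",a[:,:,::-1])
E
```

```text
top
coup 0.004 0.016 [585.9  75.6] [213.8 203.6] 0.0 374 [0.5261 0.0633 0.0067]
coup 0.045 0.062 [573.5  78.5] [110.5 105.8] 10.7 831 [0.5552 0.0691 0.0504]
coup 0.1 0.122 [601.   99.7] [104.3 101.5] 12.0 174 [0.5674 0.0976 0.1194]
coup 0.124 0.15 [602.8  97. ] [ 98.  100.5] 6.8 354 [0.5774 0.085  0.1273]
clip 0.036 0.047 [ 514.2 -183.6] [61.4 36.9] 13.0 195 [ 0.5094 -0.1806  0.0421] 0.04686354922934788
clip 0.055 0.13 [ 515.1 -184.1] [23.3 13.5] 16.2 47 [ 0.5145 -0.1829  0.0962] 0.10181650217948546
side
coup 0.004 0.016 [624.8 -37.1] [157.  392.2] 20.6 808 [0.5618 0.1101 0.0087]
coup 0.045 0.062 [574.3  79.1] [110.  110.7] 10.7 812 [0.5577 0.1078 0.051 ]
coup 0.1 0.122 [595.5 104.2] [ 98.2 103.5] 15.8 429 [0.5756 0.104  0.1131]
coup 0.124 0.15 [587.2 104.2] [ 94.9 102.3] 30.4 321 [0.5745 0.0915 0.127 ]
clip 0.036 0.047 [ 515.7 -183.2] [60.9 41. ] 13.0 164 [ 0.5134 -0.177   0.0425] 0.04621819006422656
clip 0.055 0.13 [ 514.7 -182.1] [23.  16.7] 16.8 68 [ 0.5152 -0.1811  0.0845] 0.10082524076158955
[[0.365, -0.889, -0.276, 0.297], [-0.931, -0.349, -0.106, -0.554], [-0.002, 0.296, -0.955, 0.373], [0.0, 0.0, 0.0, 1.0]] [[283.6, 0.0, 255.8], [0.0, 283.6, 189.1], [0.0, 0.0, 1.0]]
[[-0.0, 0.363, -0.932], [0.002, -0.932, -0.363], [-1.0, -0.002, -0.0]] [-0.173 -0.    -0.075] [[0.0, -0.296, 0.955], [1.0, 0.001, 0.0], [-0.001, 0.955, 0.296]]
```

View pics/crop1.png

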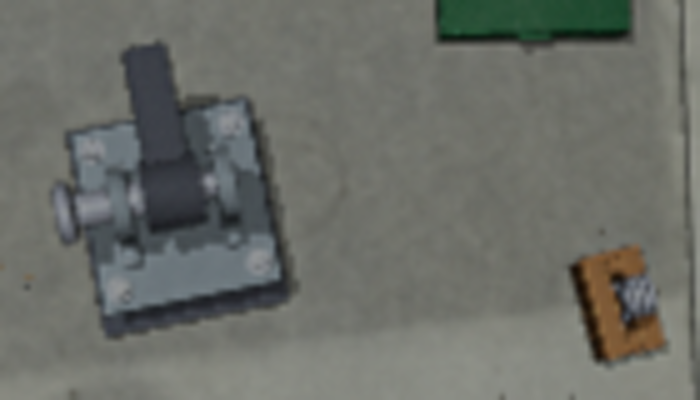

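Top and side depth agree: the coupling is at (0.574, 0.079) with yaw about 10.7°, the block is at (0.515, -0.1835), and the clip yaw is about 13–16°. Next I push the pin home with the shut fingers' edge.

```bash
cat >> h.py <<'E'
C=np.array([.574,.0788]);YC=np.radians(10.7)
def cw(x,y,z): 
    c,s=np.cos(YC),np.sin(YC); return np.array([C[0]+c*x-s*y,C[1]+s*x+c*y,z])
def wc(p):
    c,s=np.cos(YC),np.sin(YC); d=np.array(p[:2])-C; return np.array([c*d[0]+s*d[1],-s*d[0]+c*d[1]])
def down(yaw,p):
    best=None
    for y in(yaw,yaw+np.pi,yaw-np.pi):
        q=inverse_kinematics(p,[0,np.pi/2,y])
        if q is not None and abs(q[5])<2.6 and (best is None or abs(q[5])<best[0]): best=(abs(q[5]),[0,np.pi/2,y])
    return best[1]
E
python3 - <<'E'
from h import *
gripper_to(0)
p=cw(0,.125,.23);o=down(YC-np.pi/2,p);print(o,inverse_kinematics(p,o))
movep(p,o)
move_l(cw(0,.125,.096),feed=.2)
f0=observe()["ft_force"];print(observe()["time_s"],f0)
print(move_l(cw(0,.05,.096),feed=.03,max_force=11))
s=observe();print(s["time_s"],wc(s["eef_pos"]),s["eef_pos"],s["ft_force"]-f0)
hold(.3);s=observe();print(wc(s["eef_pos"]),s["ft_force"]-f0)
for n in("top","side"): shot(n,n+"1")
f=np.load("side1.npz")["im"];cv2.imwrite("pics/crop2.png",cv2.resize(f[150:250,200:330],None,fx=5,fy=5)[:,:,::-1])
E
```

```text
[0, 1.5707963267948966, np.float64(-1.3840460968315034)] [ 2.16504579e-01  1.10987231e-01  1.59486357e+00 -4.44089210e-16
  1.43574185e+00  2.97543493e-02]
4.6583 [ 0.04948593  0.23372103 -0.185826  ]
False
7.3083 [0.00038786 0.04941275] [0.56520681 0.12742561 0.09635872] [-0.01534024 -0.21523865  3.14351563]
[0.00028617 0.04955731] [1.53496829 0.40411606 2.24292265]
```

View pics/crop2.png

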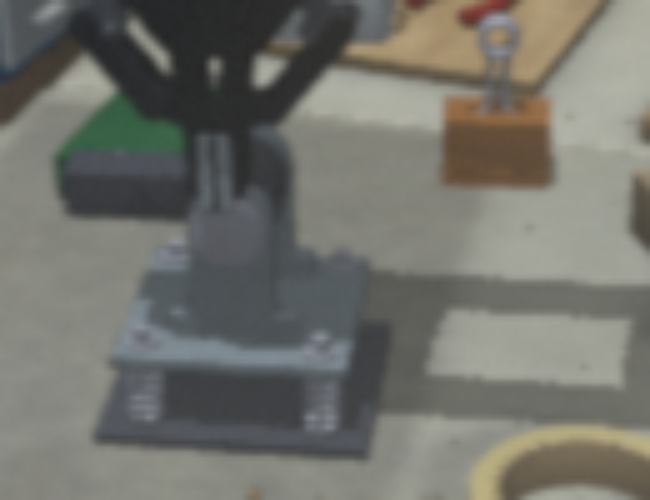

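The crop shows the head disc at (228,235), apparently in front of the fingers, and the pad ends at (215,200). I'll check where both are with depth.

```bash
python3 - <<'E'
from h import *
for n in("side0","side1"):
    f=np.load(n+".npz");P=cloud(f["d"],f["K"],f["T"])
    print(n)
    for v in range(182,214,2):
        print(v,[ (*np.round(wc(P[v,u])*1000).astype(int),int(P[v,u,2]*1000)) for u in range(238,260,3)])
E
```

```text
side0
182 [(np.int64(21), np.int64(3), 125), (np.int64(13), np.int64(8), 127), (np.int64(5), np.int64(16), 132), (np.int64(-2), np.int64(16), 132), (np.int64(-8), np.int64(11), 130), (np.int64(-13), np.int64(1), 125), (np.int64(-19), np.int64(-9), 120), (np.int64(10), np.int64(-251), 1)]
184 [(np.int64(20), np.int64(13), 124), (np.int64(12), np.int64(16), 126), (np.int64(5), np.int64(16), 126), (np.int64(-2), np.int64(18), 128), (np.int64(-9), np.int64(17), 127), (np.int64(-15), np.int64(14), 127), (np.int64(-20), np.int64(-4), 118), (np.int64(8), np.int64(-239), 0)]
186 [(np.int64(20), np.int64(14), 120), (np.int64(9), np.int64(33), 130), (np.int64(2), np.int64(34), 131), (np.int64(-5), np.int64(34), 131), (np.int64(-10), np.int64(26), 127), (np.int64(-15), np.int64(14), 121), (np.int64(-20), np.int64(0), 115), (np.int64(7), np.int64(-226), 0)]
188 [(np.int64(17), np.int64(28), 122), (np.int64(9), np.int64(34), 125), (np.int64(2), np.int64(35), 126), (np.int64(-5), np.int64(36), 127), (np.int64(-12), np.int64(34), 126), (np.int64(-15), np.int64(16), 117), (np.int64(-20), np.int64(0)
[... 2905 characters left out ...]
(np.int64(18), np.int64(35), 68), (np.int64(11), np.int64(37), 70), (np.int64(4), np.int64(37), 70), (np.int64(-3), np.int64(35), 69), (np.int64(-10), np.int64(34), 69), (np.int64(-17), np.int64(35), 70), (np.int64(-18), np.int64(0), 50), (np.int64(-26), np.int64(0), 51)]
212 [(np.int64(19), np.int64(33), 62), (np.int64(11), np.int64(35), 63), (np.int64(4), np.int64(34), 63), (np.int64(-2), np.int64(33), 63), (np.int64(-10), np.int64(35), 65), (np.int64(-17), np.int64(35), 65), (np.int64(-24), np.int64(33), 64), (np.int64(-27), np.int64(9), 50)]
side1<stdin>:6: RuntimeWarning: invalid value encountered in cast
Traceback (most recent call last):
ValueError: cannot convert float NaN to integer
```

```bash
python3 - <<'E'
from h import *
f=np.load("side1.npz");P=cloud(f["d"],f["K"],f["T"])
for v in range(176,208,3):
    print(v," ".join("%.0f,%.0f,%.0f"%(*(wc(P[v,u])*1000),P[v,u,2]*1000) for u in range(235,262,4)))
s=observe();print(s["opening"],s["eef_pos"],s["tcp_rot"])
E
```

```text
176 77,-228,29 7,62,169 -2,61,169 -11,60,169 -4,-27,127 -13,-33,125 16,-293,1
179 74,-213,27 8,58,160 -1,58,160 -10,57,160 -8,-7,129 -14,-25,121 13,-274,0
182 29,0,123 7,61,154 -1,58,153 -9,57,153 -9,5,128 -17,-5,123 10,-251,1
185 27,11,121 8,57,145 -1,60,147 -9,57,146 -11,14,124 -18,4,120 8,-237,-1
188 28,11,113 9,58,138 -2,65,142 -9,58,139 -13,29,124 -19,9,114 5,-212,1
191 28,12,106 12,45,124 -0,59,131 -6,42,123 -14,34,119 -20,15,110 2,-195,1
194 28,13,98 12,46,117 3,46,117 -7,48,118 -15,45,118 -13,-25,81 0,-179,-0
197 64,-151,1 12,44,108 3,45,109 -6,45,109 -15,46,111 -13,-25,72 -2,-162,-1
200 39,-36,55 13,45,100 3,47,102 -6,46,102 -15,43,101 -13,-25,64 -22,-30,62
203 39,-31,50 15,35,87 3,47,94 -5,43,93 -13,33,88 -12,-28,54 -22,-26,56
206 36,-16,50 15,35,79 6,33,79 -4,38,82 -12,34,80 -13,-22,49 -23,-22,50
8.019892406062067e-05 [0.56506799 0.12756962 0.09616226] [ 0.79588219  1.5699748  -0.58830548]
```

The head face is now at y≈46, so the pin is home. The visible fingertips sit higher than the TCP suggests, though, so I'll back off and check the tip position against `eef_pos`.

```bash
python3 - <<'E'
from h import *
move_l(cw(0,.065,.096),feed=.05)
s=observe();print(s["ft_force"])
move_l(cw(0,.085,.20),feed=.2)
s=observe();print(s["time_s"],wc(s["eef_pos"]),s["eef_pos"])
im,d,K,T=shot("side","side2");P=cloud(d,K,T)
cv2.imwrite("pics/crop3.png",cv2.resize(im[110:230,190:320],None,fx=5,fy=5)[:,:,::-1])
for u in range(238,262,4):
    print(u," ".join("%d:%.0f,%.0f,%.0f"%(v,*(wc(P[v,u])*1000),P[v,u,2]*1000) for v in range(140,210,6)))
E
```

```text
[-0.34908795 -0.18493889 -0.86390387]
8.8417 [-0.00064611  0.08485661] [0.55761008 0.16206123 0.19888258]
238 140:-2,95,263 146:-1,93,250 152:-0,95,238 158:105,-420,4 164:98,-382,-1 170:76,-269,30 176:69,-232,28 182:22,2,124 188:17,29,123 194:14,44,115 200:17,34,94 206:17,37,81
242 140:-9,92,262 146:-9,94,250 152:-6,84,233 158:90,-417,6 164:84,-378,2 170:64,-272,29 176:62,-256,16 182:10,13,130 188:5,40,129 194:5,47,117 200:6,45,101 206:9,32,78
246 140:108,-600,1 146:92,-512,12 152:82,-449,15 158:76,-415,7 164:71,-379,2 170:56,-294,19 176:7,-24,129 182:-0,19,134 188:-3,39,129 194:-4,46,117 200:-4,46,102 206:-1,34,80
250 140:88,-573,12 146:78,-509,13 152:69,-454,13 158:62,-411,9 164:58,-381,1 170:51,-336,0 176:-2,-26,128 182:-8,13,131 188:-11,33,126 194:-13,45,118 200:-13,47,103 206:-10,33,80
254 140:57,-472,50 146:46,-403,56 152:47,-404,34 158:48,-403,13 164:44,-378,3 170:38,-336,1 176:-11,-28,127 182:-15,-4,123 188:-18,17,118 194:-19,27,108 200:-19,30,94 206:-20,36,82
258 140:50,-520,32 146:34,-405,55 152:33,-399,37 158:35,-409,11 164:32,-385,1 170:25,-338,0 176:19,-294,1 182:13,-252,1 188:-20,-33,93 194:-19,-33,77 200:-20,-25,65 206:-20,-21,50
```

View pics/crop3.png

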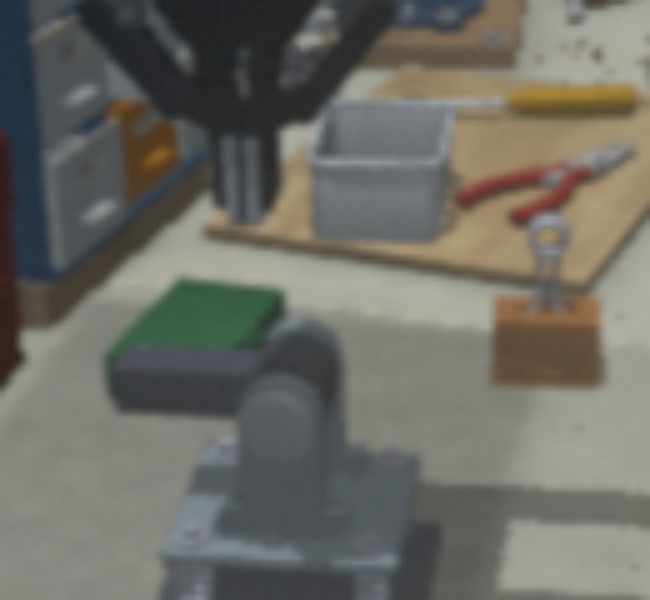

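Side crop: the pin head is seated at (278,425) and the fingertips end at (245,222). That puts the visible tips about 30 mm above `eef_pos`. Next I go above the clip and check with the wrist camera.

```bash
python3 - <<'E'
from h import *
from scipy.spatial.transform import Rotation as R
yaw=np.radians(14.5);p=np.array([.515,-.1835,.20])
o=down(yaw,p);print(o,inverse_kinematics(p,o))
move_l(cw(0,.085,.24),feed=.25)
movep([.515,-.1835,.20],o);gripper_to(.05)
s=observe();print(s["time_s"],s["eef_pos"],s["tcp_rot"],s["opening"])
im,d,K,T=shot("wrist","w1");P=cloud(d,K,T);z=P[...,2]
near=np.linalg.norm(P[...,:2]-p[:2],axis=-1)<.06
for lo,hi in((.034,.05),(.06,.115)):
    m=near&(z>lo)&(z<hi); print(lo,m.sum(),*(rect(P,m) if m.sum()>3 else()), np.nanmax(np.where(m,z,np.nan)) if m.any() else "")
m=near&(abs(z)<.01);print("table",np.median(z[m]))
# tips: cloud points in tool frame
Rt=R.from_euler("xyz",s["tcp_rot"]).as_matrix();Q=(P-s["eef_pos"])@Rt
m=(abs(Q[...,1])<.06)&(abs(Q[...,2])<.02)&(Q[...,0]<.05)
if m.sum(): print("tip tool x max",np.nanpercentile(Q[m],[1,50,99,100],axis=0).round(3))
ims,ds,K2,T2=shot("side","side3");P2=cloud(ds,K2,T2);Q=(P2-s["eef_pos"])@Rt
m=(abs(Q[...,1])<.06)&(abs(Q[...,2])<.02)&(Q[...,0]<.05)&(Q[...,0]>-.15)
print("side tip",np.nanpercentile(Q[m],[1,50,99,100],axis=0).round(3))
E
```

```text
[0, 1.5707963267948966, np.float64(-2.888519912050615)] [-4.86553417e-01  3.40137540e-02  1.73259664e+00 -4.44089210e-16
  1.37498226e+00  8.31170168e-01]
11.05 [ 0.51507942 -0.18336329  0.20004013] [ 2.87234768  1.57072472 -0.01585728] 0.050194189366767505
0.034 1175 [ 513.8 -184.2] [62.4 35.1] 13.4 1175 [ 0.5211 -0.1815  0.0422] 0.04976483523826408
0.06 283 [ 514.4 -183.5] [22.5 12.4] 14.6 283 [ 0.5169 -0.1832  0.0971] 0.10035715008703044
table 0.0002854697947337892
tip tool x max [[-0.128 -0.059 -0.02 ]
 [-0.106  0.    -0.011]
 [-0.043  0.059  0.011]
 [-0.033  0.06   0.013]]
side tip [[-0.149 -0.06  -0.018]
 [-0.091 -0.036 -0.002]
 [-0.036  0.03   0.017]
 [-0.036  0.059  0.018]]
```

View pics/w1.png

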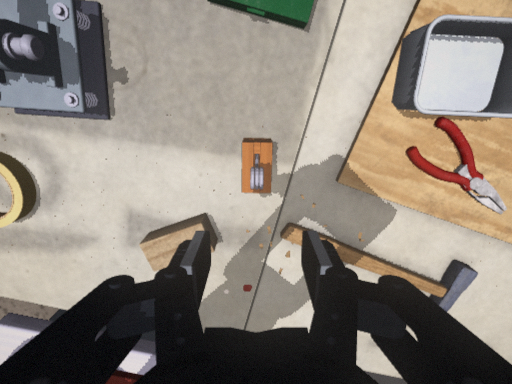

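Both cameras put the real fingertips about 31 mm short of the reported TCP, laterally centred, so I'll correct for that. In the wrist view the clip coil is at (257,177) in the block, with the jaws straddling it along its y axis. Next I grasp it.

```bash
python3 - <<'E'
from h import *
hit=move_l([.5145,-.1835,.036],feed=.12,max_force=6)
s=observe();print(hit,s["eef_pos"],s["time_s"])
if not hit:
    gripper_to(.008,f_grip=50);s=observe();print("grip",s["opening"],s["ft_force"])
    shot("side","side4")
    f0=s["ft_force"]
    move_l([.5145,-.1835,.15],feed=.12)
    s=observe();print(s["opening"],s["ft_force"]-f0,s["time_s"])
    shot("side","side5")
    a=np.load("side4.npz")["im"][110:200,250:340];b=np.load("side5.npz")["im"][80:170,250:340]
    cv2.imwrite("pics/crop4.png",cv2.resize(np.hstack([a,b]),None,fx=4.4,fy=4.4)[:,:,::-1])
E
```

```text
False [ 0.51519514 -0.18386295  0.03688807] 12.6667
grip 0.012664174575777662 [0.51882824 0.30490142 2.72927674]
0.01269230057593799 [-0.32378789 -0.6573193  -2.70674094] 14.2333
```

View pics/crop4.png

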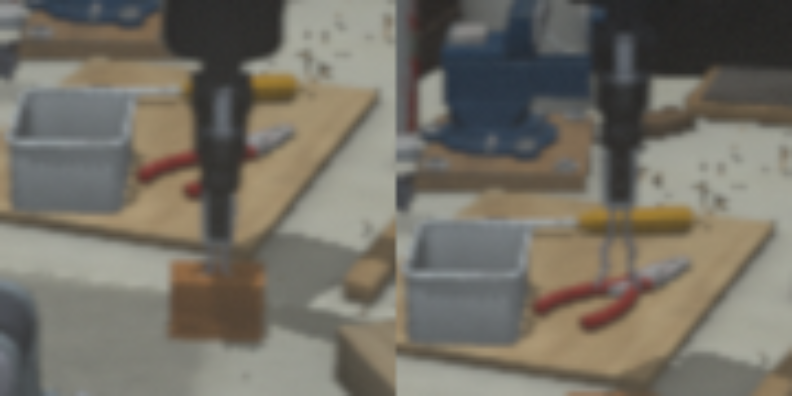

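The clip is gripped and out: opening 12.7 mm, and the legs hang straight at (617,245). Now I take a closer wrist-camera measurement of the coupling, with the clip held beside it.

```bash
python3 - <<'E'
from h import *
p=cw(-.03,-.12,.23);o=[0,np.pi/2,YC-np.pi]
move_l([.5145,-.1835,.23],feed=.25)
movep(p,o)
s=observe();print(s["time_s"],s["eef_pos"],wc(s["eef_pos"]))
im,d,K,T=shot("wrist","w2");P=cloud(d,K,T);z=P[...,2]
W=np.stack([np.cos(YC)*(P[...,0]-C[0])+np.sin(YC)*(P[...,1]-C[1]),-np.sin(YC)*(P[...,0]-C[0])+np.cos(YC)*(P[...,1]-C[1])],-1)
B=(abs(W[...,0])<.08)&(abs(W[...,1])<.08)
m=B&(z>.046)&(z<.056);print("plate",*rect(P,m)); 
print("plate pct",np.percentile(W[m],[.3,99.7],axis=0).round(4).tolist())
Q=np.dstack([W,z])
for nm,x0,x1,y0,y1,z0,z1 in(("lug- top",-.015,.015,-.045,-.02,.124,.14),("lug+ top",-.015,.015,.02,.045,.124,.14),("collar",-.02,.02,-.07,-.046,.095,.13),("groove",-.02,.02,-.046,-.038,.095,.13),("lug- side",-.03,.03,-.037,-.02,.06,.124),("head",-.03,.03,.036,.06,.09,.135)):
    m=(W[...,0]>x0)&(W[...,0]<x1)&(W[...,1]>y0)&(W[...,1]<y1)&(z>z0)&(z<z1)
    if m.sum()>4: print(nm,m.sum(),np.percentile(Q[m],[2,50,98],axis=0).round(4).tolist())
# profile along pin: max z vs y
for y in np.arange(-.060,.060,.002):
    m=(abs(W[...,0])<.006)&(abs(W[...,1]-y)<.001)&(z>.09)
    if m.sum(): print(round(y*1000),m.sum(),round(np.percentile(z[m],90)*1000,1),end=" | ")
cv2.imwrite("pics/crop5.png",im[:,:,::-1])
E
```

```text
15.3917 [ 0.56579421 -0.04403168  0.22796042] [-0.03086886 -0.11917244]
plate [571.9  79. ] [109.4 106.5] 10.9 3397 [0.5893 0.0609 0.0503]
plate pct [[-0.0565, -0.0525], [0.0528, 0.0528]]
lug- top 339 [[-0.0144, -0.0346, 0.1244], [0.0003, -0.0304, 0.1292], [0.0131, -0.025, 0.1316]]
lug+ top 576 [[-0.0137, 0.0252, 0.1244], [0.0, 0.0324, 0.1283], [0.0127, 0.0441, 0.1316]]
collar 204 [[-0.0091, -0.0556, 0.1062], [0.0001, -0.0527, 0.1183], [0.0083, -0.0467, 0.1217]]
groove 142 [[-0.0096, -0.0457, 0.109], [-0.0007, -0.041, 0.1171], [0.0075, -0.0381, 0.1207]]
lug- side 635 [[-0.0279, -0.0361, 0.0621], [0.0091, -0.0342, 0.0974], [0.0273, -0.0209, 0.1235]]
head 294 [[-0.016, 0.0372, 0.1149], [0.0015, 0.0406, 0.1265], [0.016, 0.0448, 0.1297]]
-56 41 117.6 | -54 31 121.3 | -52 25 121.5 | -50 24 121.6 | -48 18 120.5 | -46 21 118.8 | -44 26 118.5 | -42 25 118.5 | -40 22 118.8 | -38 37 121.4 | -36 24 121.5 | -34 69 130.5 | -32 26 131.5 | -30 28 131.4 | -28 26 131.2 | -26 26 131.4 | -24 3 130.3 | -22 2 121.3 | -20 27 121.0 | -18 28 121.9 | -16 78 131.6 | -14 27 132.5 | -12 26 132.3 | -10 28 132.4 | -8 22 132.3 | -6 28 132.6 | -4 28 132.7 | -2 30 132.4 | 0 25 132.8 | 2 29 132.4 | 4 27 132.6 | 6 29 132.8 | 8 24 132.7 | 10 29 132.5 | 12 25 132.5 | 14 27 132.9 | 16 25 132.2 | 22 8 121.9 | 24 30 122.0 | 26 90 130.9 | 28 27 131.9 | 30 26 131.5 | 32 28 131.6 | 34 23 131.2 | 36 5 130.4 | 38 37 129.3 | 40 25 129.6 | 42 23 129.9 | 44 20 129.1 | 46 4 127.2 |
```

View pics/crop5.png

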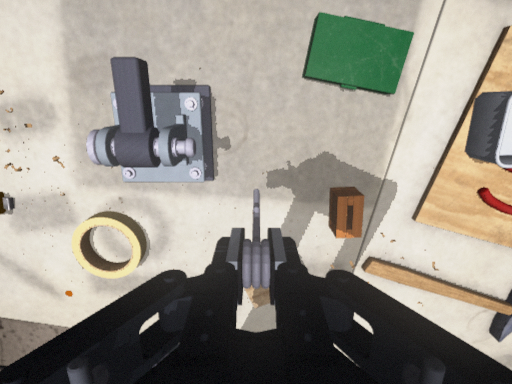

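The wrist picture shows the groove clearly at about (180,146), and the depth profile puts it at y = -38.5…-47, centre -43 mm, as expected. The clip is held upright in the jaws, with a leg at (256,205). Next I measure the clip in the tool frame from this same shot.

```bash
python3 - <<'E'
from h import *
from scipy.spatial.transform import Rotation as R
f=np.load("w2.npz");P=cloud(f["d"],f["K"],f["T"])
s=observe();Rt=R.from_euler("xyz",s["tcp_rot"]).as_matrix();Q=(P-s["eef_pos"])@Rt*1000
print(Rt.round(4).tolist(),s["time_s"])
S=Q[180:290,236:278].reshape(-1,3)
S=S[(abs(S[:,1])<12)&(abs(S[:,2])<30)&(S[:,0]<40)]
for lo in range(-75,35,8):
    m=(S[:,0]>=lo)&(S[:,0]<lo+8)
    if m.sum()>2: print(lo,m.sum(),np.percentile(S[m][:,1:],[3,50,97],axis=0).round(1).tolist())
E
```

```text
[[-0.0029, 0.186, -0.9825], [0.0001, -0.9826, -0.186], [-1.0, -0.0006, 0.0028]] 15.4417
-75 287 [[-9.3, -11.1], [5.5, -5.5], [7.5, 2.2]]
-67 966 [[-8.8, -11.0], [-1.1, -2.2], [7.1, 6.8]]
-59 615 [[-9.4, -11.3], [-0.9, -9.5], [8.1, 8.3]]
-51 215 [[-10.6, -11.4], [0.0, -10.7], [9.2, -8.8]]
-43 145 [[-11.1, -11.3], [5.1, -10.7], [9.8, -6.7]]
-35 84 [[-10.8, -10.7], [-1.2, -5.6], [9.0, -3.1]]
-27 47 [[-3.2, -6.1], [-0.9, -5.5], [0.9, -4.3]]
-19 38 [[-2.7, -6.3], [-0.9, -5.8], [0.9, -4.6]]
-11 69 [[-2.8, -9.6], [-0.9, -6.8], [1.0, -4.9]]
-3 38 [[-2.9, -10.5], [-0.9, -9.7], [1.1, -8.5]]
5 21 [[-3.0, -10.3], [-0.9, -9.2], [0.5, -7.8]]
13 46 [[-3.1, -13.0], [-1.3, -11.1], [0.5, -9.1]]
21 22 [[-3.1, -14.3], [-0.9, -13.1], [0.5, -11.8]]
```

The clip sits at tool y = -0.95 mm with no tilt, its tips at tool x +27 (origin at +4). Now I align over the groove and push down in small steps, watching the force.

```bash
cat > push.py <<'E'
from h import *
import sys
tx,ty=float(sys.argv[1]),float(sys.argv[2])
t=np.array([tx,ty]);cmd=t.copy()
move_l(cw(*t,.20),feed=.15)
move_l(cw(*t,.143),feed=.1)
for _ in range(2):
    hold(.2);e=wc(observe()["eef_pos"]);cmd+=t-e
    move_l(cw(*cmd,.143),feed=.02)
hold(.2);s=observe();f0=np.array(s["ft_force"]);print(s["time_s"],wc(s["eef_pos"]),s["eef_pos"][2],f0)
pk=0;zc=.143
while zc>.086:
    zc-=.0015;move_l(cw(*cmd,zc),feed=.015)
    s=observe();f=np.array(s["ft_force"])-f0;fz=f[2]
    print("%.1f %.4f F %.1f %.1f %.1f"%(s["time_s"],s["eef_pos"][2],*f))
    if fz>19: print("too much");break
    pk=max(pk,fz)
    if pk>6 and fz<pk-4: print("SNAP?");break
hold(.3);s=observe();print(s["time_s"],wc(s["eef_pos"]),s["eef_pos"][2],np.array(s["ft_force"])-f0,s["opening"])
np.save("cmd.npy",[*cmd,zc,*f0])
shot("side","side6_%d"%(s["time_s"]));shot("wrist","w6_%d"%(s["time_s"]))
E
python3 push.py .0005 -.0438
```

```text
17.9917 [ 0.00045476 -0.04382529] 0.14297599468720923 [-0.02704115 -0.43748827  0.18395525]
18.2 0.1413 F -0.4 0.1 -0.0
18.5 0.1398 F 0.1 -0.2 -0.9
18.7 0.1383 F -0.4 0.5 -1.2
19.0 0.1369 F 0.7 -0.4 -0.9
19.2 0.1353 F -0.1 0.0 -1.4
19.5 0.1339 F -0.1 0.6 -0.8
19.7 0.1323 F 0.6 0.1 -0.8
20.0 0.1308 F 0.6 0.4 -1.0
20.2 0.1294 F -0.2 0.7 -1.1
20.5 0.1279 F -1.3 0.3 -0.2
20.7 0.1264 F -1.4 -0.2 0.8
21.0 0.1250 F -2.4 0.8 1.8
21.2 0.1235 F -2.7 -0.4 2.0
21.5 0.1220 F -3.7 -0.7 3.6
21.7 0.1206 F -3.8 -1.0 4.2
22.0 0.1193 F -3.3 -0.4 5.1
22.2 0.1179 F -4.4 -0.5 6.0
22.5 0.1165 F -4.0 0.2 6.7
22.7 0.1152 F -4.5 -0.9 7.3
23.0 0.1139 F -2.8 -0.3 7.3
23.2 0.1126 F -2.5 -1.3 8.4
23.5 0.1111 F -3.9 -0.1 7.7
23.7 0.1083 F -3.3 -0.4 1.0
SNAP?
24.0417 [ 0.00026193 -0.04364828] 0.10828303785403996 [-3.29671314  0.56087092  2.36569417] 0.012257068576789874
```

The force peaked around 8.4 N and then dropped to about 1 N at eef z .108, so it snapped. Now I ease off until the force is near zero, look, and then open.

```bash
python3 - <<'E'
from h import *
a=np.load("cmd.npy");x,y,z=a[:3];f0=a[3:]
for i in range(8):
    f=np.mean([(hold(.04),observe()["ft_force"])[1] for _ in range(3)],0)-f0
    print(round(z,4),f.round(1))
    if f[2]<.2: break
    z+=.001;x-=.0003 if f[0]<-1.2 else 0
    move_l(cw(x,y,z),feed=.015)
gripper_to(.035);hold(.4)
s=observe();print(s["time_s"],s["eef_pos"],np.array(s["ft_force"])-f0)
e=s["eef_pos"];move_l([e[0],e[1],e[2]+.09],feed=.12)
move_l(cw(-.03,-.13,.23),feed=.15);hold(.3)
s=observe();print(s["time_s"])
im,d,K,T=shot("wrist","w7");P=cloud(d,K,T)
W=np.dstack([np.cos(YC)*(P[...,0]-C[0])+np.sin(YC)*(P[...,1]-C[1]),-np.sin(YC)*(P[...,0]-C[0])+np.cos(YC)*(P[...,1]-C[1]),P[...,2]])
m=(abs(W[...,0])<.025)&(W[...,1]<-.028)&(W[...,1]>-.06)&(W[...,2]>.134)
for lo in np.arange(.134,.19,.006):
    k=m&(W[...,2]>=lo)&(W[...,2]<lo+.006)
    if k.sum()>2: print(round(lo,3),k.sum(),np.percentile(W[k],[3,50,97],axis=0).round(4)[:,:2].tolist())
k=(abs(W[...,0])<.012)&(W[...,1]>.036)&(W[...,1]<.06)&(W[...,2]>.1);print("head y max",np.percentile(W[k][:,1],98))
if m.any():print("top z",W[m][:,2].max())
ims,ds,K2,T2=shot("side","side7")
A=cv2.resize(im[90:200,80:260],(540,330));B=cv2.resize(ims[140:250,200:290],(260,330))
cv2.imwrite("pics/crop7.png",np.hstack([A,B])[:,:,::-1])
E
```

```text
0.1085 [-3.6  0.6  3.3]
0.1095 [-3.2  1.   1.6]
0.1105 [-2.2  2.3  1.4]
0.1115 [-0.5  1.3  0.4]
0.1125 [0.7 0.6 0.2]
0.1135 [ 1.3  0.2 -0.5]
26.8833 [0.5816978  0.03568082 0.1134965 ] [ 0.26619805  0.86150863 -1.6550364 ]
28.8667
0.134 46 [[-0.0076, -0.0376], [-0.0039, -0.036], [0.005, -0.0336]]
0.14 42 [[-0.007, -0.0354], [0.0016, -0.0339], [0.0049, -0.0324]]
0.146 9 [[-0.0009, -0.0349], [0.0037, -0.0331], [0.0049, -0.0322]]
0.152 140 [[-0.0086, -0.0353], [-0.002, -0.0328], [0.0062, -0.0283]]
0.158 60 [[-0.012, -0.0336], [-0.001, -0.0321], [0.0097, -0.0296]]
0.164 65 [[-0.012, -0.0313], [0.0041, -0.0299], [0.0096, -0.0281]]
0.17 44 [[-0.0091, -0.0294], [-0.0011, -0.0286], [0.0059, -0.0281]]
head y max 0.04456164637358441
top z 0.17381267158486735
```

View pics/crop7.png

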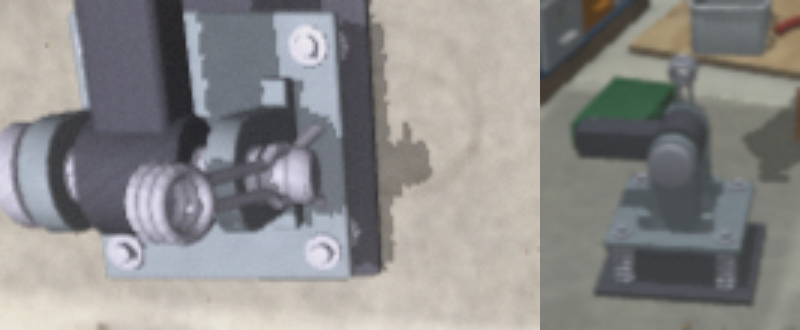

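The clip is on the groove, with legs around it at (290,175), but it leans toward the lug with its coil at (170,205). I'll measure the tilt and the pocket position.

```bash
python3 - <<'E'
from h import *
f=np.load("w7.npz");P=cloud(f["d"],f["K"],f["T"])
W=np.dstack([np.cos(YC)*(P[...,0]-C[0])+np.sin(YC)*(P[...,1]-C[1]),-np.sin(YC)*(P[...,0]-C[0])+np.cos(YC)*(P[...,1]-C[1]),P[...,2]])
m=(abs(W[...,0])<.025)&(abs(W[...,1])<.06)&(W[...,2]>.136)
for lo in np.arange(.136,.19,.006):
    k=m&(W[...,2]>=lo)&(W[...,2]<lo+.006)
    if k.sum()>2: print(round(lo,3),k.sum(),np.percentile(W[k],[3,50,97],axis=0).round(4)[:,:2].tolist())
# wires below lug top, outside lug: tips
k=(abs(W[...,0])>.009)&(abs(W[...,0])<.022)&(W[...,1]<-.038)&(W[...,1]>-.062)&(W[...,2]>.075)&(W[...,2]<.13)
q=W[k]
for s in(-1,1):
    a=q[np.sign(q[:,0])==s]; a=a[np.argsort(-a[:,2])]
    print(s,len(a),(a[::max(1,len(a)//8)]*1000).round(1).tolist())
E
```

```text
0.136 42 [[-0.0072, -0.0365], [-0.0013, -0.0351], [0.005, -0.0332]]
0.142 33 [[-0.0071, -0.0348], [0.002, -0.0335], [0.005, -0.0323]]
0.148 95 [[-0.0077, -0.0353], [-0.0024, -0.0264], [0.003, -0.0234]]
0.154 151 [[-0.0094, -0.035], [-0.0028, -0.0328], [0.0095, -0.0238]]
0.16 99 [[-0.0123, -0.0327], [0.0079, -0.03], [0.0102, -0.0199]]
0.166 278 [[-0.0109, -0.0302], [0.0003, -0.0236], [0.008, -0.0173]]
0.172 62 [[-0.0061, -0.029], [-0.0012, -0.027], [0.0039, -0.0222]]
-1 43 [[-9.9, -42.0, 119.0], [-11.3, -42.3, 117.1], [-9.4, -53.4, 115.8], [-11.6, -43.8, 115.2], [-9.9, -45.6, 113.6], [-9.2, -55.4, 111.4], [-12.3, -52.4, 94.9], [-13.7, -53.0, 93.1], [-12.0, -52.4, 90.3]]
1 37 [[9.0, -43.0, 116.9], [9.5, -44.9, 112.6], [9.2, -48.2, 102.0], [9.9, -47.5, 99.1], [10.7, -49.2, 97.1], [11.6, -49.9, 95.3], [11.5, -51.7, 94.2], [12.4, -49.4, 93.2], [12.3, -52.3, 91.8], [13.1, -49.7, 89.8]]
```

The tilt is about 0.33 rad, with the clip resting on the lug edge so it can't lean further; the limit is 0.5. The extrapolated pocket is at y≈-43, z≈.111, right on the groove. The pin head is at y≈45–46 and the robot is clear, so I'm handing in.

```bash
python3 - <<'E'
from h import *
s=observe();print(s["time_s"],s["ft_force"],s["opening"]);job_done()
E
```

```text
28.9667 [-0.6770326   0.55458397 -0.75129874] 0.03453586104630422
the job is handed in; nothing more can be done
```

The pin is home and the clip has snapped on over the groove. I handed the job in at about 29 s; it gave no verdict.

**Pin:** I pushed it in with the shut fingers. The head face then measured y ≈ 45–46 mm, against a limit of 48.5 mm.

**Clip:** I took it by the coil and pressed it down in small steps. The force peaked at about 8.4 N and then dropped sharply, which was the snap. I eased off to about 0 N before opening the jaws.

**Last checks:**
- The pocket sits on the groove at about y = -43 mm, z = 111 mm, within roughly 1–2 mm.
- The robot is clear of everything. I kept away from the bystanders but did not re-measure them.

**What disagreed:**
- **Fingertips short of the TCP:** the real fingertips are about 31 mm short of the reported TCP in both the side and wrist views. Because of this, the pin push only caught the top of the head and ended riding over it, with 2–3 N upward on the tool. I corrected for the offset from the clip grasp on.
- **Clip leaning:** after release the clip leaned about 0.33 rad towards the lug. That is within the 0.5 rad limit, and it appears to rest on the lug edge. I left it like that.

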